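# Sweep the small medallions into the gathering frame

### The job

Sweep the three small bronze medallions across the table with your fingers, through the open side of the low wooden frame, until all three lie flat and wholly inside it with none sticking out past the ends of its side bars. Only push them along the table top, never pick them up, and leave the large medallion and all the other things where they are.

Things in the scene. Friction and masses are not known exactly. Their poses are not given: they have to be found in the camera images.
- frame: low three-sided frame of light wooden bars, fixed to the table, no floor. Origin: middle of its inside, on the table. Its y axis points out of the open side (to the robot's left, up to 15 degrees either way), x along the back bar. Inside: x -95 to +95 mm; back bar's inner face at y = -60 mm, side bars end at y = +60 mm (open). Bars 14 mm wide, 20 mm high
- frame_mouth (a point): middle of the frame's open side, on the table, on the line between the ends of the two side bars
- medallion_1: small bronze medallion, a plain disc lying flat and loose on the table, 55 mm across, about 9 mm high, about 0.14 kg, slides when pushed; origin at the centre of its underside, z up
- medallion_2: small bronze medallion, a plain disc lying flat and loose on the table, 50 mm across, about 9 mm high, about 0.14 kg, slides when pushed; origin at the centre of its underside, z up
- medallion_3: small bronze medallion, a plain disc lying flat and loose on the table, 48 mm across, about 9 mm high, about 0.14 kg, slides when pushed; origin at the centre of its underside, z up
- medallion_big: large bronze medallion lying flat, 115 mm across, 16 mm high; loose, to be left where it is; origin at the centre of its underside
- red_cap: red plastic cap, 34 mm across, 28 mm high; loose, to be left where it is; origin at the centre of its underside
- wax_jar_lid: white jar lid lying upside down, 58 mm across, 14 mm high; loose, to be left where it is; origin at the centre of its underside
- masking_tape: roll of masking tape lying flat, 105 mm across, 25 mm high; loose, to be left where it is; origin at the centre of its underside
- marker: black marker lying on the table, 124 mm long, 18 mm thick, long axis along its y; loose, to be left where it is; origin at the centre of its underside
Not all that is in view belongs to the job. What is shaped like the medallion_3 but blue or red is not meant.

How it is judged (in metres and radians):
At the end, for the whole second after the job is handed in: All three small medallions lie flat on the table and at rest between the frame's side bars, their rims at most 3 mm past the line between the bar ends, and every other loose thing is within 12 mm of where it began (y of medallion_1 in the frame of frame between -0.06 and 0.0355 m and x of medallion_1 in the frame of frame between -0.095 and 0.095 m and height (world z) of each of medallion_1, medallion_2, medallion_3 below 0.004 m and angle between each of medallion_1, medallion_2, medallion_3's own z axis and vertical below 0.1 rad and linear speed of each of medallion_1, medallion_2, medallion_3 below 0.01 m/s and y of medallion_2 in the frame of frame between -0.06 and 0.038 m and x of medallion_2 in the frame of frame between -0.095 and 0.095 m and y of medallion_3 in the frame of frame between -0.06 and 0.039 m and x of medallion_3 in the frame of frame between -0.095 and 0.095 m and distance of each of medallion_big, red_cap, wax_jar_lid, masking_tape, marker from where it was at the start of the episode below 0.012 m); the robot touches nothing.
It fails at once if a small medallion is lifted off the table (its underside's centre more than 10 mm up) (height (world z) of any of medallion_1, medallion_2, medallion_3 above 0.01 m).
It fails at once if another loose thing is shoved or knocked (moved more than 12 mm) (distance of any of medallion_big, red_cap, wax_jar_lid, masking_tape, marker from where it was at the start of the episode above 0.012 m).
It also fails if it takes over 70 s, if anything falls off the work surface, if the arm or the gripper's body presses on something with over 40 N, if the wrist force passes 120 N, or if a joint passes its speed limit or range.

### The arm

A 6-joint arm with a two-finger parallel gripper is mounted at the origin on a cart in front of the work surface, level with it; the furniture and walls round the work are solid. World frame = base frame: x ahead of the robot, y to its left, z up, the work surface at z = 0. Lengths are in mm, angles in degrees, forces in N, time in s.
With the tool pointing down it reaches from about 300 to 850 mm from the base axis. Payload 4.2 kg.
Tool frame: the origin (TCP) lies on the centre line of the jaws, within the pads' length; the fingertips stand 14 mm ahead of it and the grasp point (between the pads) lies 5 mm behind it; z points along the fingers, y is the line along which they close (so a half turn about z gives the same grasp; the last joint's range is limited). The gripper opens to 91 mm and grips with 3 to 60 N. Pads are 32 mm wide; open, the fingers measure 118 mm over their backs; the gripper's body (76 mm by 178 mm) begins 60 mm behind the grasp point.
Start: joints at [-73.109, 18.312, 89.639, -0, 72.044, -1.146], TCP at [178.038, -546.758, 227.976] pointing down, gripper open.
Joint ranges: [-177.97, 177.97], [-48.28, 115.42], [12.27, 149.76], [-77.06, 257.06], [2.81, 150.46], [-146.56, 146.56]. Speed limits (degrees/s): [147.25, 147.25, 180, 180, 180, 180].

### API

Orientations are given as [roll, pitch, yaw] about the fixed x, y, z axes, in that order (R = Rz(yaw) Ry(pitch) Rx(roll)).
In Python, from workcell import env gives the robot as it stands.
- The arm moves only by the tool arm_command, never from a script. Its argument "motion" is a list of rows, each an object with "offset": the shift along the tool's x, y, z in m, a list of three; "spin": the turn about the tool's z in rad. In form: [{"offset": [tx, ty, tz], "spin": spin}, ...]. A call has 1 to 5 rows; each row shifts and turns the commanded pose from where the row before left it, along the tool's axes as they then stand; what a row does not reach is not made up. A row lasts 1/8 s, in which the tool goes at most 62.5 mm and 10.7 degrees, less where a joint would pass 70% of its speed; a pose out of reach is approached as far as the arm can. A call with a gripper value outside its range is refused whole. "jaw" is the finger opening in m, from 0 to 0.0912, set as the call begins (left out, the last holds). The fingers move at their own pace and stop on an object; "newtons" is the grip in N (left out, the last holds). Time passes only in rows, so rows that do not move let the fingers close. It gives the time, the measured TCP pose, the force, the opening and the grip force at its end, in the units of the state.
- env.state(): the state, without advancing time (a new reading comes with each control period).
- env.grab_frame(name): name is "scene" or "side" or "wrist"; returns (picture, depth): 480x640x3 uint8, blue, green, red; 480x640 float32, mm along the optical axis (not along the pixel's ray), 0 where there is no reading.
- env.camera_model(name): a dict with "fx", "fy", "cx", "cy" (pixels), "eye" and "rotation" of the camera in the world; the wrist camera has in their place "hand_eye" (4x4, takes a point from camera to tool coordinates, whose origin is the TCP and whose axes are the flange's). Camera axes: x right, y down, z forward; pixel columns grow to the right and rows downward; lengths in mm; the calibration is good to about 2 mm. The wrist camera is an equidistant fisheye: a pixel r from the principal point sees the ray r / f radians off the axis. A picture is of the moment at which its call begins: read the wrist's pose just before it. camera_model takes no time and is no camera call.
- env.job_done(): hands the job in; it is judged then, once.
Trained networks look in the newest picture that a camera, given by its name, has taken for a name from the list of things; names that differ only in an ending like _2 or _b are one class to them, and where a whole thing is asked for, a point or a joint stands for the part that bears it (a point fixed in the world has none). Each returns a list of dicts, best first, with "score" (0 to 1); they miss things now and then, are a little off and sometimes report something else, mostly with a low value. They report only what shows in the picture. A call takes as long as a camera call. They do not tell look-alikes from the thing itself.
- env.boxes_of(camera, target): "bbox" ([left, top, right, bottom] in pixels, round what is visible of it).
- env.pinpoint(camera, target): "location" ([column, row] in pixels: a listed point, or the origin of a listed thing).
The state is a dict: "time_s": time; "qpos": joint angles; "qvel": joint speeds; "effort": joint torques, N m; "ee_pos": TCP position; "ee_rot": TCP orientation; "force": force on the tool from outside, world axes, zero at the start; "torque": the same for the moment, N m; "gripper_width": finger opening in mm; "gripper_force": force on a finger pad.
Only numpy, scipy, OpenCV 4.12 (cv2) and the standard library are available. Lean on these libraries where they do the work, as an engineer would, in place of code of your own. Each camera call takes 0.05 s, during which the arm holds its last target. There are 200 camera calls.

## Working session

There is one attempt and no reset: what is moved stays moved. The work goes in short steps, Python scripts to look and compute and a tool call to move; the robot and the scene stay as the last step left them, time stands still between calls to the robot, and variables do not carry over. Pictures are saved under pics/ and viewed, at most 10 in all, crops included, and the job is handed in when it is done.

Besides the shell and the picture viewer there is one more tool, called after "Request:" by a JSON object that holds its "fn" and its "kwargs". arm_command: Moves the arm, as the interface text tells. Its arguments: {"type":"object","properties":{"motion":{"type":"array"},"jaw":{"type":"number"},"newtons":{"type":"number"}},"required":["motion"]}

```bash
mkdir -p pics; ls; cat > h.py <<'E'
import numpy as np, cv2
from workcell import env
def pt(cam,u,v,z=None,depth=None):
    m=env.camera_model(cam); R=np.array(m["rotation"]);e=np.array(m["eye"])
    d=R@np.array([(u-m["cx"])/m["fx"],(v-m["cy"])/m["fy"],1.])
    if depth is not None: return e+d*depth
    return e+d*((z-e[2])/d[2])
E
python3 - <<'E'
from h import *
for c in ("scene","side"):
    p,d=env.grab_frame(c); cv2.imwrite(f"pics/{c}0.png",p); np.save(f"d_{c}.npy",d)
    m=env.camera_model(c); print(c,m["eye"],m["fx"])
    for t,z in (("medallion_1",0),("frame",0),("frame_mouth",0),("medallion_big",0),("red_cap",0),("wax_jar_lid",0),("masking_tape",0),("marker",0)):
        print(t,[(np.round(r["location"]).tolist(),round(r["score"],2),pt(c,*r["location"],z=z)[:2].round().tolist()) for r in env.pinpoint(c,t)[:6]])
s=env.state();print(s["time_s"],s["ee_pos"],s["ee_rot"])
E
```

```text
pics
scene [-27.62887449 369.96680705 752.32871676] 553.4151691589726Traceback (most recent call last):
  File "<stdin>", line 6, in <module>
  File "h.py", line 7, in pt
    return e+d*((z-e[2])/d[2])
                         ~^^^
IndexError: invalid index to scalar variable.
```

```bash
python3 - <<'E'
from h import *
for c in ("scene","side","wrist"): print(env.camera_model(c))
s=env.state();print(s["time_s"],s["ee_pos"],s["ee_rot"])
E
```

```text
{'fx': 553.4151691589726, 'fy': 553.4151691589726, 'cx': 315.94889471183006, 'cy': 244.1461249181517, 'eye': array([-27.62887449, 369.96680705, 752.32871676]), 'rotation': array([-138.51815149,    0.68048092, -118.57087178])}
{'fx': 498.54179026708135, 'fy': 498.54179026708135, 'cx': 321.9288163523553, 'cy': 240.4054269862259, 'eye': array([ 521.63071205, -893.81980383,  556.12874206]), 'rotation': array([-118.57093567,   -0.66663666,    0.23058613])}
{'fx': 371.64829954431775, 'fy': 371.64829954431775, 'cx': 322.13069620968946, 'cy': 239.0593894520707, 'hand_eye': array([[ 1.47944336e-05, -9.69714590e-01, -2.44240892e-01,
         6.95885736e+01],
       [ 9.99999901e-01, -9.40700230e-05,  4.34061246e-04,
         7.83405903e-02],
       [-4.43891270e-04, -2.44240874e-01,  9.69714493e-01,
        -1.56730443e+02],
       [ 0.00000000e+00,  0.00000000e+00,  0.00000000e+00,
         1.00000000e+00]])}
0.1 [ 177.89883892 -546.33669926  227.22978224] [-1.79910975e+02 -1.87755919e-03  1.80354357e+01]
```

View pics/scene0.png

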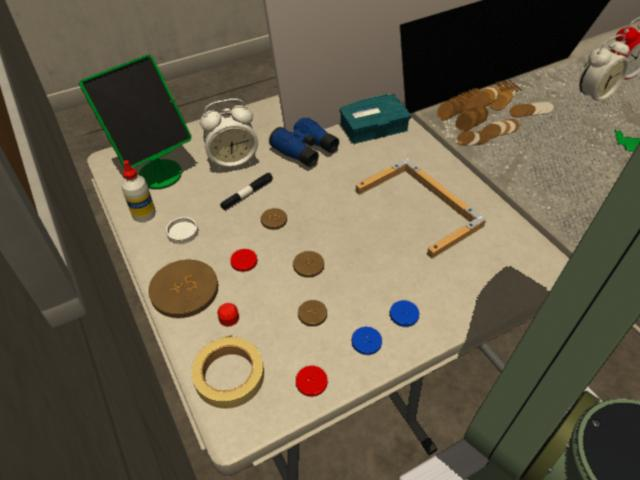

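The picture shows three small bronze discs at (274,218), (309,263) and (313,312). The look-alikes are red discs at (244,260) and (312,380), blue discs at (367,340) and (404,313), and the big bronze at (184,287). The frame spans about (357,187)-(405,165)-(480,220)-(430,252).

```bash
cat > h.py <<'E'
import numpy as np, cv2
from scipy.spatial.transform import Rotation as Ro
from workcell import env
def pt(cam,u,v,z=0.):
    m=env.camera_model(cam); R=Ro.from_euler("xyz",m["rotation"],degrees=True).as_matrix();e=np.array(m["eye"])
    d=R@np.array([(u-m["cx"])/m["fx"],(v-m["cy"])/m["fy"],1.])
    return e+d*((z-e[2])/d[2])
def bronze(cam,p,z=9,lo=(6,70,40),hi=(22,255,140),amin=150,amax=900):
    h=cv2.cvtColor(p,cv2.COLOR_BGR2HSV)
    k=cv2.morphologyEx(cv2.inRange(h,lo,hi),cv2.MORPH_CLOSE,np.ones((5,5)))
    n,l,st,c=cv2.connectedComponentsWithStats(k)
    out=[]
    for i in range(1,n):
        if amin<st[i,4]<amax:
            ct=max(cv2.findContours((l==i).astype(np.uint8),0,2)[0],key=len)[:,0]
            w=np.array([pt(cam,*q,z=z)[:2] for q in ct])
            (x,y),r=cv2.minEnclosingCircle(w.astype(np.float32))
            out.append((c[i].round().tolist(),int(st[i,4]),round(x),round(y),round(2*r)))
    return out
E
python3 - <<'E'
from h import *
for c in ("scene","side"):
    p,d=env.grab_frame(c); cv2.imwrite(f"pics/{c}0.png",p)
    for t in ("medallion_1","frame","frame_mouth","medallion_big","red_cap","wax_jar_lid","masking_tape","marker"):
        print(c,t,[(np.round(r["location"]).tolist(),round(r["score"],2),pt(c,*r["location"])[:2].round().tolist()) for r in env.pinpoint(c,t)[:6]])
    for b in bronze(c,p): print(b)
for q in ((357,187),(405,165),(480,220),(430,252)): print(q,pt("scene",*q,z=20).round())
E
```

```text
scene medallion_1 [([269.0, 221.0], 0.97, [655.0, 109.0]), ([406.0, 314.0], 0.93, [355.0, 4.0]), ([311.0, 315.0], 0.91, [429.0, 141.0]), ([242.0, 256.0], 0.89, [600.0, 189.0]), ([310.0, 262.0], 0.82, [529.0, 88.0]), ([308.0, 382.0], 0.71, [326.0, 200.0])]
scene frame []
scene frame_mouth [([245.0, 197.0], 0.69, [738.0, 122.0])]
scene medallion_big []
scene red_cap [([229.0, 319.0], 0.75, [487.0, 260.0])]
scene wax_jar_lid [([180.0, 233.0], 0.85, [707.0, 267.0])]
scene masking_tape [([232.0, 371.0], 0.73, [398.0, 293.0])]
scene marker [([248.0, 196.0], 0.61, [737.0, 115.0]), ([183.0, 292.0], 0.41, [575.0, 307.0])]
([612.0, 78.0], 479, 677, -816, 188)
([629.0, 112.0], 230, 574, -754, 136)
([291.0, 159.0], 179, 809, -12, 143)
([183.0, 158.0], 368, 900, 193, 83)
([123.0, 167.0], 182, 930, 311, 89)
([417.0, 189.0], 877, 558, -153, 235)
([138.0, 205.0], 182, 813, 310, 83)
([274.0, 219.0], 454, 648, 102, 55)
([453.0, 242.0], 324, 444, -165, 142)
([308.0, 264.0], 665, 520, 97, 60)
([312.0, 313.0], 625, 427, 140, 52)
([223.0, 356.0], 438, 402, 298, 75)
([235.0, 397.0], 476, 382, 302, 102)
sid
[... 469 characters left out ...]
_cap [([311.0, 215.0], 0.64, [495.0, 265.0])]
side wax_jar_lid [([396.0, 216.0], 0.68, [714.0, 264.0])]
side masking_tape [([275.0, 205.0], 0.97, [399.0, 323.0])]
side marker [([417.0, 243.0], 0.64, [745.0, 119.0])]
([273.0, 204.0], 576, 394, 319, 155)
([344.0, 205.0], 741, 580, 313, 137)
([322.0, 245.0], 224, 525, 92, 56)
([379.0, 244.0], 182, 653, 98, 52)
([341.0, 332.0], 894, 558, -215, 216)
([415.0, 390.0], 201, 664, -350, 39)
([406.0, 404.0], 291, 649, -373, 44)
([417.0, 427.0], 337, 657, -416, 40)
([420.0, 446.0], 268, 656, -442, 40)
([422.0, 463.0], 237, 652, -467, 40)
(357, 187) [636. -73.  20.]
(405, 165) [ 645. -191.   20.]
(480, 220) [ 451. -222.   20.]
(430, 252) [433. -97.  20.]
```

View pics/side0.png

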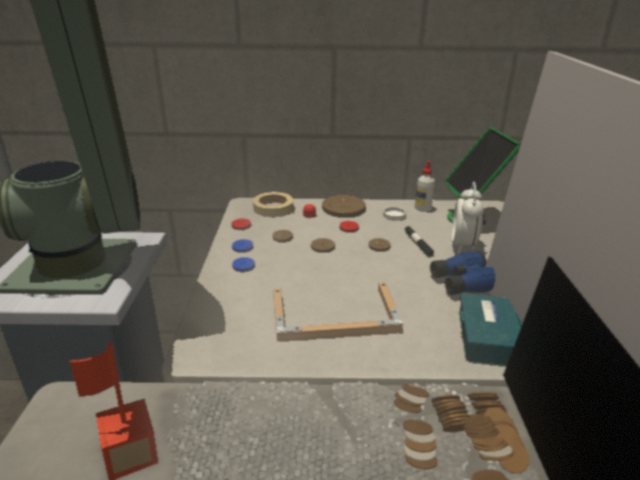

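The side view shows the three bronze discs at (283,236), (322,245) and (379,244), with the frame opening towards them. Both views agree: about A (650,101), B (522,95) and C (428,140). I'll move the arm above them for a wrist look.

Request:
{"fn": "arm_command", "kwargs": {"motion": [{"offset": [0.0425,-0.034,0],"spin": 0},{"offset": [0.0425,-0.034,0],"spin": 0},{"offset": [0.0425,-0.034,0],"spin": 0},{"offset": [0.0425,-0.034,0],"spin": 0},{"offset": [0.0425,-0.034,0],"spin": 0}], "jaw": 0.036}}

```text
time_s: 1.62
ee_pos: [328.2, -317.9, 228.2]
ee_rot: [180.0, -0.0, 18.0]
force: [-0.0, -0.3, -0.1]
gripper_width: 44.2
gripper_force: 0.0
```

Request:
{"fn": "arm_command", "kwargs": {"motion": [{"offset": [0.0425,-0.034,0],"spin": 0},{"offset": [0.0425,-0.034,0],"spin": 0},{"offset": [0.0425,-0.034,0],"spin": 0},{"offset": [0.0425,-0.034,0],"spin": 0},{"offset": [0.0425,-0.034,0],"spin": 0}]}}

```text
time_s: 2.25
ee_pos: [477.8, -90.3, 228.2]
ee_rot: [180.0, -0.0, 18.0]
force: [1.1, -1.3, -0.5]
gripper_width: 36.2
gripper_force: 0.0
```

Request:
{"fn": "arm_command", "kwargs": {"motion": [{"offset": [0.0425,-0.034,0],"spin": 0},{"offset": [0.0425,-0.034,0],"spin": 0},{"offset": [0,0,0],"spin": -0.175},{"offset": [0,0,0],"spin": -0.175},{"offset": [0,0,0],"spin": -0.175}]}}

```text
time_s: 2.88
ee_pos: [536.7, -0.6, 227.9]
ee_rot: [180.0, 0.0, 48.5]
force: [-0.4, -0.1, -0.4]
gripper_width: 36.2
gripper_force: 0.0
```

Request:
{"fn": "arm_command", "kwargs": {"motion": [{"offset": [0,0,0],"spin": -0.175},{"offset": [0,0,0],"spin": -0.175},{"offset": [0,0,0],"spin": -0.175},{"offset": [0,0,0],"spin": -0.175},{"offset": [0,0,0],"spin": -0.16}]}}

```text
time_s: 3.5
ee_pos: [536.7, -0.9, 228.0]
ee_rot: [180.0, 0.0, 97.7]
force: [-0.5, -1.0, -1.0]
gripper_width: 36.1
gripper_force: 0.0
```

```bash
cat >> h.py <<'E'
def wpt(s,u,v,z=0.):
    m=env.camera_model("wrist"); T=np.array(m["hand_eye"])
    a=np.array([u-m["cx"],v-m["cy"]]); r=np.hypot(*a); th=r/m["fx"]
    c=np.r_[a/max(r,1e-9)*np.sin(th),np.cos(th)]
    R=Ro.from_euler("xyz",s["ee_rot"],degrees=True).as_matrix()
    e=np.array(s["ee_pos"])+R@T[:3,3]; d=R@T[:3,:3]@c
    return e+d*((z-e[2])/d[2])
def wlook(name,lo=(6,60,30),hi=(24,255,160)):
    s=env.state(); p,d=env.grab_frame("wrist"); cv2.imwrite(f"pics/{name}.png",p)
    h=cv2.cvtColor(p,cv2.COLOR_BGR2HSV)
    k=cv2.morphologyEx(cv2.inRange(h,lo,hi),cv2.MORPH_CLOSE,np.ones((5,5)))
    for ct in cv2.findContours(k,0,2)[0]:
        if cv2.contourArea(ct)<400: continue
        w=np.array([wpt(s,*q,z=9)[:2] for q in ct[:,0]],np.float32)
        (x,y),r=cv2.minEnclosingCircle(w); (rx,ry),(a,b),an=cv2.minAreaRect(w)
        print("px",ct[:,0].mean(0).round(),"circ",round(x),round(y),"d",round(2*r),"rect",round(rx),round(ry),round(a),round(b),round(an))
    return s,p
E
python3 - <<'E'
from h import *
s,p=wlook("w0"); print(s["time_s"])
for t in ("medallion_1","frame","frame_mouth"):
    print(t,[(np.round(r["location"]).tolist(),round(r["score"],2),wpt(s,*r["location"])[:2].round().tolist()) for r in env.pinpoint("wrist",t)[:6]])
E
```

```text
px [ 10. 454.] circ -124 -643 d 247 rect -97 -657 247 61 63
px [366. 366.] circ 600 -198 d 455 rect 598 -183 455 32 8
px [233. 317.] circ 453 -134 d 83 rect 452 -134 22 82 4
px [412. 318.] circ 658 -106 d 84 rect 656 -106 21 83 12
px [ 73. 252.] circ 238 -88 d 122 rect 232 -90 95 94 0
px [601. 167.] circ 882 112 d 110 rect 881 113 109 71 48
px [64. 61.] circ 175 148 d 223 rect 175 142 210 87 0
3.5
medallion_1 [([395.0, 49.0], 0.87, [589.0, 183.0]), ([159.0, 115.0], 0.84, [347.0, 85.0]), ([237.0, 74.0], 0.83, [431.0, 135.0]), ([325.0, 121.0], 0.7, [528.0, 94.0]), ([445.0, 134.0], 0.7, [656.0, 103.0]), ([157.0, 20.0], 0.69, [326.0, 195.0])]
frame []
frame_mouth []
```

View pics/w0.png

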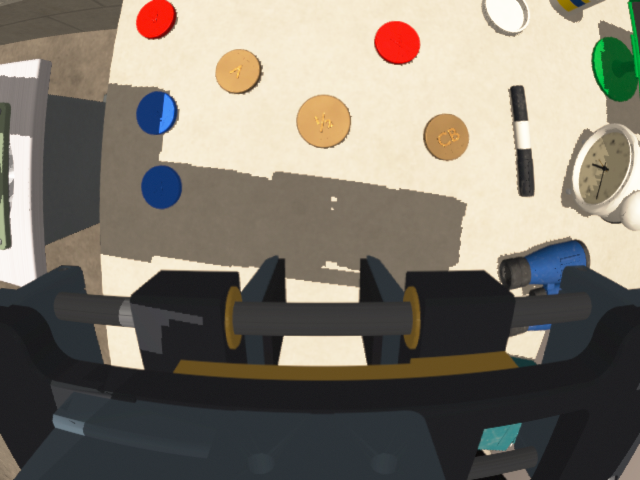

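The wrist picture shows the bronze discs at (237,71), (323,121) and (446,136). Red discs are at (156,18) and (397,42), blue at (157,112) and (161,187). The frame is hidden by the gripper. I'll fit the frame pose from the scene depth and check it against the side image.

```bash
python3 - <<'E'
from h import *
from scipy.optimize import minimize
from scipy.spatial import cKDTree
d=np.load("d_scene.npy"); m=env.camera_model("scene"); R=Ro.from_euler("xyz",m["rotation"],degrees=True).as_matrix()
v,u=np.mgrid[0:480,0:640]
P=np.stack([(u-m["cx"])/m["fx"]*d,(v-m["cy"])/m["fy"]*d,d],-1)@R.T+m["eye"]
t=P[(d>0)&(P[...,0]>480)&(P[...,0]<600)&(abs(P[...,1])<40)];print("table z",np.median(t[:,2]))
def fit(Q):
    def f(q):
        c,s=np.cos(q[2]),np.sin(q[2]); a=(Q-q[:2])@np.array([[c,-s],[s,c]])
        # sdf of three rectangles
        D=[]
        for cx,cy,hx,hy in ((0,-67,109,7),(102,-7,7,67),(-102,-7,7,67)):
            e=abs(a-[cx,cy])-[hx,hy]; D.append(np.hypot(*np.maximum(e,0).T))
        e=np.min(D,0); 
        return np.sum(np.minimum(e,10)**2)+20*(max(0,60-np.percentile(a[:,1],99.5))**2)
    return min((minimize(f,[541+i,-146+j,np.radians(k)],method="Nelder-Mead",options=dict(maxiter=800)) for i in(-8,8) for j in(-8,8) for k in (5,10)),key=lambda r:r.fun)
k=(d>0)&(P[...,2]>12)&(P[...,2]<28)&(P[...,0]>400)&(P[...,0]<690)&(P[...,1]>-250)&(P[...,1]<-40)
Q=P[k][:,:2]; r=fit(Q); print("depth",len(Q),r.x[:2],np.degrees(r.x[2]),r.fun/len(Q))
p=cv2.imread("pics/side0.png"); h=cv2.cvtColor(p,cv2.COLOR_BGR2HSV)
k=cv2.inRange(h,(8,90,90),(22,255,255)); k[:280]=0;k[345:]=0;k[:,:265]=0;k[:,410:]=0
ys,xs=np.nonzero(k)
W=np.array([pt("side",x,y,20)[:2] for x,y in zip(xs,ys)]);r2=fit(W);print("side",len(W),r2.x[:2],np.degrees(r2.x[2]),r2.fun/len(W))
# overlay of both
for cam,rx in (("scene",r.x),("side",r.x)):
    mm=env.camera_model(cam);p=cv2.imread(f"pics/{cam}0.png");Rc=Ro.from_euler("xyz",mm["rotation"],degrees=True).as_matrix()
    c,s=np.cos(rx[2]),np.sin(rx[2])
    L=np.array([[95,60],[95,-60],[-95,-60],[-95,60],[-109,60],[-109,-74],[109,-74],[109,60]])@np.array([[c,s],[-s,c]])+rx[:2]
    X=(np.c_[L,np.full(8,20)]-mm["eye"])@Rc
    q=X[:,:2]/X[:,2:]*mm["fx"]+[mm["cx"],mm["cy"]]
    cv2.polylines(p,[np.round(q*8).astype(int)],True,(255,0,255),1,shift=3)
    cr=p[140:280,330:510] if cam=="scene" else p[270:350,260:420]
    cr=cv2.resize(cr,(540,420) if cam=="scene" else (540,270)); 
    if cam=="scene": a=cr
cv2.imwrite("pics/ov.png",cv2.resize(np.vstack([a,cr]),None,fx=.85,fy=.85))
E
```

```text
table z -1.2732075722203149
depth 1636 [ 544.89493505 -145.18945373] 7.026078162108738 0.06724002340284628
side 707 [ 545.20931985 -150.38272962] 4.994548992255771 0.24001365926164892
```

View pics/ov.png

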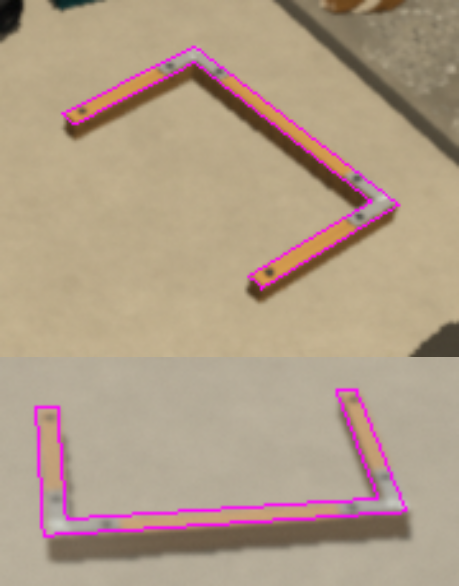

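The overlay fits in both views: frame at (545,-145), yaw 7.0°. In frame coordinates the discs are A (135,231), B (8,241) and C (-81,295). I'll push C to (-50,-28), A to (50,-28) and B to (0,8). C goes first, with the fingers behind it.

Request:
{"fn": "arm_command", "kwargs": {"motion": [{"offset": [0.0515,-0.0225,0.025],"spin": 0},{"offset": [0.0515,-0.0225,0.025],"spin": 0},{"offset": [0.0515,-0.0225,0.025],"spin": 0},{"offset": [0.0515,-0.0225,0.025],"spin": 0},{"offset": [0,0,0.035],"spin": 0}]}}

```text
time_s: 4.32
ee_pos: [419.7, 194.8, 92.9]
ee_rot: [179.9, -0.1, 97.6]
force: [0.2, 0.4, -0.8]
gripper_width: 36.2
gripper_force: 0.0
```

Request:
{"fn": "arm_command", "kwargs": {"motion": [{"offset": [0,0,0.035],"spin": 0},{"offset": [0,0,0.025],"spin": 0},{"offset": [0,0,0.012],"spin": 0},{"offset": [0,0,0],"spin": 0}]}}

```text
time_s: 4.82
ee_pos: [420.8, 191.7, 20.6]
ee_rot: [-179.9, 0.0, 97.3]
force: [-0.3, -0.1, 0.8]
gripper_width: 36.0
gripper_force: 0.0
```

```bash
cat >> h.py <<'E'
F=np.array([544.9,-145.2]);A7=np.radians(7.03)
def tofr(x,y):
    d=np.array([x,y])-F;c,s=np.cos(A7),np.sin(A7);return (round(d[0]*c+d[1]*s,1),round(-d[0]*s+d[1]*c,1))
E
python3 - <<'E'
from h import *
s,p=wlook("w1",lo=(8,90,60),hi=(22,255,255)); print(tofr(*s["ee_pos"][:2]))
E
```

```text
px [349. 361.] circ 444 141 d 203 rect 442 153 203 25 7
px [412. 316.] circ 470 182 d 36 rect 470 182 9 36 14
px [233. 315.] circ 378 170 d 36 rect 378 170 9 36 3
px [577. 128.] circ 580 305 d 123 rect 561 301 84 117 10
px [294.  77.] circ 393 303 d 86 rect 394 295 85 69 5
(np.float64(-81.9), np.float64(349.5))
```

View pics/w1.png

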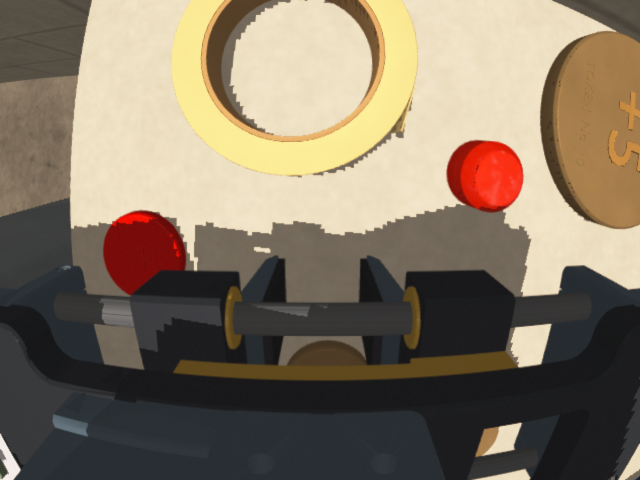

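C at (325,350) is centred between the fingers, so I'll push it.

Request:
{"fn": "arm_command", "kwargs": {"motion": [{"offset": [-0.01,0.001,0.003],"spin": 0},{"offset": [-0.018,0.0025,0],"spin": 0},{"offset": [-0.018,0.0025,0],"spin": 0},{"offset": [-0.018,0.0025,0],"spin": 0},{"offset": [-0.018,0.0025,0],"spin": 0}]}}

```text
time_s: 5.5
ee_pos: [443.0, 110.9, 18.6]
ee_rot: [179.9, -0.0, 97.3]
force: [0.3, -0.4, -0.6]
gripper_width: 36.1
gripper_force: 0.3
```

Request:
{"fn": "arm_command", "kwargs": {"motion": [{"offset": [-0.018,0.0025,0],"spin": 0},{"offset": [-0.018,0.0025,0],"spin": 0},{"offset": [-0.018,0.0025,0],"spin": 0},{"offset": [-0.018,0.0025,0],"spin": 0},{"offset": [-0.018,0.0025,0],"spin": 0}]}}

```text
time_s: 6.12
ee_pos: [466.8, 23.1, 18.6]
ee_rot: [179.9, 0.0, 97.3]
force: [-0.5, 0.3, -1.0]
gripper_width: 36.1
gripper_force: 0.3
```

Request:
{"fn": "arm_command", "kwargs": {"motion": [{"offset": [-0.018,0.0025,0],"spin": 0},{"offset": [-0.018,0.0025,0],"spin": 0},{"offset": [-0.018,0.0025,0],"spin": 0},{"offset": [-0.018,0,0],"spin": 0},{"offset": [-0.018,0,0],"spin": 0}]}}

```text
time_s: 6.75
ee_pos: [485.5, -65.2, 18.0]
ee_rot: [180.0, 0.0, 97.4]
force: [0.8, 1.2, 0.5]
gripper_width: 36.5
gripper_force: 0.8
```

```bash
python3 - <<'E'
from h import *
p,_=env.grab_frame("scene");cv2.imwrite("pics/s1.png",p);s=env.state();print(tofr(*s["ee_pos"][:2]),s["ee_pos"],s["force"])
for b in bronze("scene",p,lo=(6,70,30),hi=(24,255,180)):
    if b[4]<75:print(b,tofr(*b[2:4]))
E
```

```text
(np.float64(-48.8), np.float64(85.0)) [486.09568487 -66.84437023  18.00521417] [ 0.44322471 -1.64919464 -0.40335307]
([274.0, 219.0], 435, 648, 102, 54) (np.float64(132.6), np.float64(232.7))
([308.0, 264.0], 635, 520, 97, 57) (np.float64(4.9), np.float64(243.4))
([6.0, 271.0], 177, 762, 563, 63) (np.float64(302.1), np.float64(676.3))
([376.0, 313.0], 401, 378, 55, 68) (np.float64(-141.1), np.float64(219.1))
([223.0, 356.0], 400, 404, 298, 74) (np.float64(-85.6), np.float64(457.1))
([404.0, 393.0], 192, 236, 86, 35) (np.float64(-278.3), np.float64(267.3))
([112.0, 408.0], 208, 415, 470, 71) (np.float64(-53.6), np.float64(626.5))
```

View pics/s1.png

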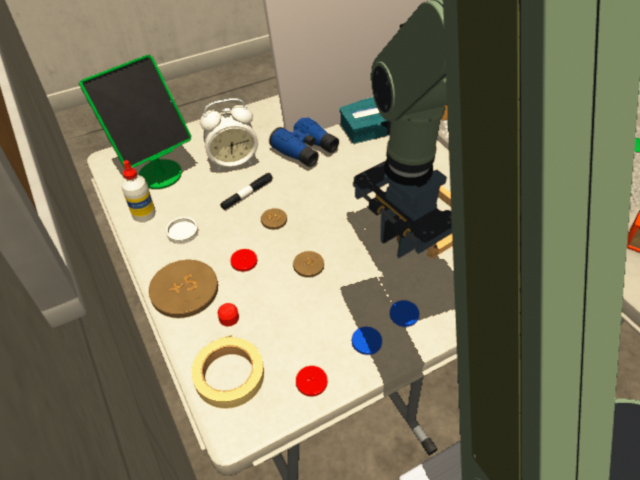

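C has left its place and is hidden by the gripper, still being pushed; nothing else has moved. I'll finish the push, back off and lift.

Request:
{"fn": "arm_command", "kwargs": {"motion": [{"offset": [-0.018,0,0],"spin": 0},{"offset": [-0.018,0,0],"spin": 0},{"offset": [-0.018,0,0],"spin": 0},{"offset": [-0.014,0,0],"spin": 0},{"offset": [-0.01,0,0],"spin": 0}]}}

```text
time_s: 7.42
ee_pos: [495.4, -142.4, 17.9]
ee_rot: [-180.0, 0.0, 97.4]
force: [-0.1, 0.8, -0.1]
gripper_width: 35.7
gripper_force: 0.5
```

Request:
{"fn": "arm_command", "kwargs": {"motion": [{"offset": [0,0,0],"spin": 0},{"offset": [0.02,0,0],"spin": 0},{"offset": [0.03,0,0],"spin": 0},{"offset": [0.03,0,-0.04],"spin": 0},{"offset": [0,0,-0.05],"spin": 0}]}}

```text
time_s: 8.05
ee_pos: [482.9, -58.6, 107.8]
ee_rot: [-179.7, -0.1, 97.6]
force: [1.3, -0.1, 0.3]
gripper_width: 35.9
gripper_force: 0.0
```

```bash
python3 - <<'E'
from h import *
s=env.state();print(tofr(*s["ee_pos"][:2]),s["ee_pos"],s["ee_rot"])
p,_=env.grab_frame("side")
for b in bronze("side",p,lo=(6,60,30),hi=(24,255,200),amin=100):
    if b[4]<75:print(b,tofr(*b[2:4]))
for c in ("side",):
  print([(np.round(r["location"]).tolist(),round(r["score"],2),tofr(*pt(c,*r["location"])[:2])) for r in env.pinpoint(c,"medallion_1")])
E
```

```text
(np.float64(-50.9), np.float64(93.5)) [482.89119016 -58.59472752 107.83555934] [-1.79748185e+02 -1.03905553e-01  9.76134870e+01]
([324.0, 245.0], 230, 524, 92, 62) (np.float64(8.3), np.float64(238.0))
([379.0, 244.0], 213, 654, 98, 57) (np.float64(138.0), np.float64(228.0))
([410.0, 398.0], 568, 656, -366, 58) (np.float64(83.2), np.float64(-232.7))
([417.0, 427.0], 362, 657, -416, 40) (np.float64(78.1), np.float64(-282.5))
([420.0, 446.0], 299, 656, -443, 41) (np.float64(73.8), np.float64(-309.2))
([422.0, 463.0], 265, 653, -468, 40) (np.float64(67.8), np.float64(-333.6))
[([308.0, 323.0], 0.88, (np.float64(-49.1), np.float64(-30.9))), ([241.0, 248.0], 0.73, (np.float64(-174.5), np.float64(257.7))), ([396.0, 216.0], 0.72, (np.float64(219.6), np.float64(387.3))), ([246.0, 266.0], 0.69, (np.float64(-162.5), np.float64(176.5))), ([380.0, 246.0], 0.61, (np.float64(141.2), np.float64(235.6))), ([239.0, 224.0], 0.58, (np.float64(-181.7), np.float64(377.9))), ([353.0, 226.0], 0.56, (np.float64(97.4), np.float64(341.8))), ([324.0, 248.0], 0.55, (np.float64(14.1), np.float64(237.8)))]
```

C sits at (-49,-31). Next is A at about (136,231): I'll come in behind it with the tool turned 15°.

Request:
{"fn": "arm_command", "kwargs": {"motion": [{"offset": [0.0367,0.0404,0],"spin": 0},{"offset": [0.0367,0.0404,0],"spin": 0},{"offset": [0.0367,0.0404,0],"spin": 0},{"offset": [0.0367,0.0404,0],"spin": 0},{"offset": [0.0367,0.0404,0],"spin": 0}]}}

```text
time_s: 8.78
ee_pos: [661.5, 148.8, 106.9]
ee_rot: [-179.9, 0.0, 97.5]
force: [1.1, -0.7, -0.4]
gripper_width: 36.2
gripper_force: 0.0
```

Request:
{"fn": "arm_command", "kwargs": {"motion": [{"offset": [0,0,0],"spin": 0.135},{"offset": [0,0,0.02],"spin": 0.135},{"offset": [0,0,0.035],"spin": 0},{"offset": [0,0,0.025],"spin": 0},{"offset": [0,0,0],"spin": 0}]}}

```text
time_s: 9.4
ee_pos: [658.9, 146.7, 24.9]
ee_rot: [-179.6, 0.1, 82.0]
force: [-0.1, -0.4, 0.1]
gripper_width: 36.0
gripper_force: 0.0
```

```bash
python3 - <<'E'
from h import *
s,p=wlook("w2",lo=(8,90,60),hi=(22,255,255)); print(tofr(*s["ee_pos"][:2]),s["ee_pos"],s["ee_rot"])
E
```

```text
px [122. 354.] circ 531 116 d 32 rect 531 117 18 30 82
px [352. 362.] circ 667 89 d 208 rect 669 103 29 208 82
px [412. 316.] circ 705 123 d 37 rect 704 123 37 9 88
px [233. 315.] circ 610 136 d 37 rect 611 135 37 9 77
px [135.  76.] circ 579 304 d 123 rect 571 283 69 122 70
(np.float64(148.8), np.float64(275.8)) [658.87187111 146.69419782  24.87797634] [-1.79633348e+02  1.26202473e-01  8.19846734e+01]
```

View pics/w2.png

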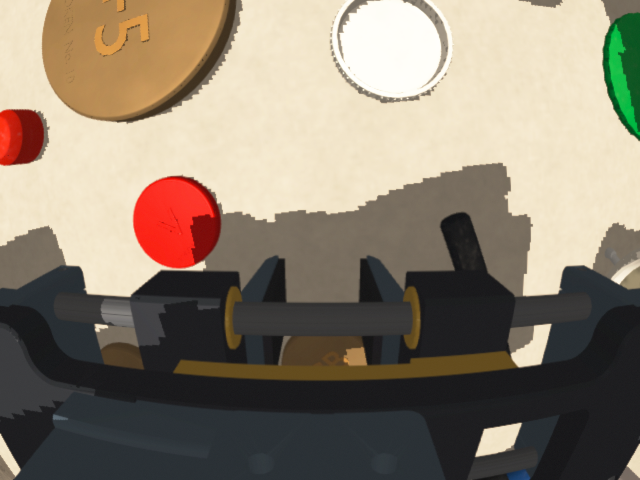

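A is centred between the fingers at (322,350), and the marker at (463,240) is clear of them. I'll push diagonally.

Request:
{"fn": "arm_command", "kwargs": {"motion": [{"offset": [-0.001,0,0.007],"spin": 0},{"offset": [-0.018,-0.0042,0],"spin": 0},{"offset": [-0.018,-0.0042,0],"spin": 0},{"offset": [-0.018,-0.0042,0],"spin": 0},{"offset": [-0.018,-0.0042,0],"spin": 0}]}}

```text
time_s: 10.07
ee_pos: [634.4, 74.3, 21.3]
ee_rot: [180.0, -0.0, 81.9]
force: [-0.7, 0.7, 0.1]
gripper_width: 36.1
gripper_force: 0.3
```

Request:
{"fn": "arm_command", "kwargs": {"motion": [{"offset": [-0.018,-0.0042,0],"spin": 0},{"offset": [-0.018,-0.0042,0],"spin": 0},{"offset": [-0.018,-0.0042,0],"spin": 0},{"offset": [-0.018,-0.0042,0],"spin": 0},{"offset": [-0.018,-0.0042,0],"spin": 0}]}}

```text
time_s: 10.7
ee_pos: [601.1, -11.3, 21.0]
ee_rot: [180.0, 0.0, 81.9]
force: [0.0, 0.6, -0.0]
gripper_width: 35.7
gripper_force: 0.5
```

Request:
{"fn": "arm_command", "kwargs": {"motion": [{"offset": [-0.018,-0.0042,0],"spin": 0},{"offset": [0,0,0],"spin": 0}]}}

```text
time_s: 10.95
ee_pos: [594.0, -28.9, 20.8]
ee_rot: [-179.9, 0.0, 81.8]
force: [0.4, -0.3, -0.7]
gripper_width: 35.9
gripper_force: 0.0
```

```bash
python3 - <<'E'
from h import *
s=env.state();print(tofr(*s["ee_pos"][:2]),s["ee_pos"],s["ee_rot"])
for c in ("side","scene"):
  p,_=env.grab_frame(c);cv2.imwrite(f"pics/{c}2.png",p)
  print([(np.round(r["location"]).tolist(),round(r["score"],2),tofr(*pt(c,*r["location"])[:2])) for r in env.pinpoint(c,"medallion_1")])
E
```

```text
(np.float64(62.9), np.float64(109.4)) [593.97013353 -28.87375396  20.80983595] [-1.79947052e+02  2.81532576e-02  8.18203029e+01]
[([308.0, 323.0], 0.86, (np.float64(-47.9), np.float64(-29.8))), ([243.0, 266.0], 0.8, (np.float64(-168.6), np.float64(178.4))), ([356.0, 286.0], 0.75, (np.float64(58.2), np.float64(75.8))), ([240.0, 224.0], 0.62, (np.float64(-178.0), np.float64(378.1))), ([323.0, 248.0], 0.52, (np.float64(10.5), np.float64(238.6)))]
[([404.0, 317.0], 0.93, (np.float64(-171.5), np.float64(177.8))), ([366.0, 341.0], 0.92, (np.float64(-170.1), np.float64(256.0))), ([310.0, 266.0], 0.71, (np.float64(5.7), np.float64(238.3))), ([243.0, 258.0], 0.56, (np.float64(90.1), np.float64(326.3))), ([365.0, 214.0], 0.45, (np.float64(49.2), np.float64(80.7)))]
```

Both views put A at about (54,78). I'll straighten the tool while pushing it on into the frame.

Request:
{"fn": "arm_command", "kwargs": {"motion": [{"offset": [-0.0155,0,0.002],"spin": -0.087},{"offset": [-0.0155,-0.0014,0],"spin": -0.087},{"offset": [-0.0155,-0.0027,0],"spin": -0.087},{"offset": [-0.016,0,0],"spin": 0},{"offset": [-0.016,0,0],"spin": 0}]}}

```text
time_s: 11.78
ee_pos: [592.4, -105.9, 18.9]
ee_rot: [180.0, 0.0, 96.8]
force: [0.0, 1.0, -0.0]
gripper_width: 36.2
gripper_force: 0.6
```

Request:
{"fn": "arm_command", "kwargs": {"motion": [{"offset": [-0.014,0,0],"spin": 0},{"offset": [-0.01,0,0],"spin": 0},{"offset": [0,0,0],"spin": 0}]}}

```text
time_s: 12.15
ee_pos: [595.0, -130.2, 18.9]
ee_rot: [180.0, 0.0, 96.8]
force: [-0.2, 0.3, -0.6]
gripper_width: 36.2
gripper_force: 0.0
```

Request:
{"fn": "arm_command", "kwargs": {"motion": [{"offset": [0.02,0,0],"spin": 0},{"offset": [0.03,0,0],"spin": 0},{"offset": [0.03,0,-0.04],"spin": 0},{"offset": [0.03,0,-0.05],"spin": 0},{"offset": [0.04,0,0],"spin": 0}]}}

```text
time_s: 12.78
ee_pos: [579.0, 22.0, 113.2]
ee_rot: [179.5, 0.0, 96.9]
force: [-0.4, 0.7, -0.6]
gripper_width: 36.1
gripper_force: 0.0
```

```bash
python3 - <<'E'
from h import *
s=env.state();print(tofr(*s["ee_pos"][:2]),s["ee_pos"],s["ee_rot"])
for c in ("side","scene"):
  p,_=env.grab_frame(c);cv2.imwrite(f"pics/{c}3.png",p)
  print([(np.round(r["location"]).tolist(),round(r["score"],2),tofr(*pt(c,*r["location"])[:2])) for r in env.pinpoint(c,"medallion_1")])
E
```

```text
(np.float64(54.3), np.float64(161.8)) [578.96825234  22.0365684  113.19998228] [1.79496833e+02 3.88810137e-02 9.68976515e+01]
[([276.0, 206.0], 0.73, (np.float64(-85.4), np.float64(477.9))), ([347.0, 229.0], 0.63, (np.float64(80.9), np.float64(325.5))), ([309.0, 320.0], 0.61, (np.float64(-46.6), np.float64(-22.4))), ([367.0, 317.0], 0.6, (np.float64(60.1), np.float64(-24.3))), ([241.0, 223.0], 0.58, (np.float64(-176.4), np.float64(380.7))), ([321.0, 246.0], 0.52, (np.float64(7.6), np.float64(245.4))), ([242.0, 266.0], 0.5, (np.float64(-169.0), np.float64(176.3)))]
[([307.0, 263.0], 0.96, (np.float64(13.6), np.float64(239.5))), ([308.0, 381.0], 0.92, (np.float64(-174.3), np.float64(369.1))), ([402.0, 317.0], 0.91, (np.float64(-169.6), np.float64(179.8))), ([407.0, 194.0], 0.79, (np.float64(43.7), np.float64(-20.2))), ([366.0, 344.0], 0.63, (np.float64(-174.0), np.float64(259.9))), ([440.0, 219.0], 0.58, (np.float64(-46.5), np.float64(-24.6))), ([243.0, 259.0], 0.57, (np.float64(88.0), np.float64(326.5)))]
```

A is at about (52,-22) and C at about (-47,-25). Last is B at about (9,240), to end at about (2,10).

Request:
{"fn": "arm_command", "kwargs": {"motion": [{"offset": [0.045,-0.015,0],"spin": 0},{"offset": [0.045,-0.015,0],"spin": 0},{"offset": [0.045,-0.015,0],"spin": 0},{"offset": [0,0,0.025],"spin": 0},{"offset": [0,0,0.03],"spin": 0}]}}

```text
time_s: 13.6
ee_pos: [516.1, 148.5, 53.3]
ee_rot: [179.9, 0.0, 96.9]
force: [0.1, 0.1, -0.9]
gripper_width: 35.9
gripper_force: 0.0
```

Request:
{"fn": "arm_command", "kwargs": {"motion": [{"offset": [0,0,0.025],"spin": 0},{"offset": [0,0,0.013],"spin": 0},{"offset": [0,0,0],"spin": 0}]}}

```text
time_s: 13.98
ee_pos: [516.1, 147.8, 15.6]
ee_rot: [-180.0, 0.0, 96.8]
force: [1.1, 0.2, -0.1]
gripper_width: 36.0
gripper_force: 0.0
```

Request:
{"fn": "arm_command", "kwargs": {"motion": [{"offset": [-0.018,-0.0005,0],"spin": 0},{"offset": [-0.018,-0.0005,0],"spin": 0},{"offset": [-0.018,-0.0005,0],"spin": 0},{"offset": [-0.018,-0.0005,0],"spin": 0},{"offset": [-0.018,-0.0005,0],"spin": 0}]}}

```text
time_s: 14.6
ee_pos: [524.5, 57.1, 16.0]
ee_rot: [180.0, 0.0, 96.8]
force: [-1.1, 0.4, 0.6]
gripper_width: 35.7
gripper_force: 0.5
```

Request:
{"fn": "arm_command", "kwargs": {"motion": [{"offset": [-0.018,-0.0005,0],"spin": 0},{"offset": [-0.018,-0.0005,0],"spin": 0},{"offset": [-0.018,-0.0005,0],"spin": 0},{"offset": [-0.018,-0.0005,0],"spin": 0},{"offset": [-0.018,-0.0005,0],"spin": 0}]}}

```text
time_s: 15.22
ee_pos: [532.7, -32.2, 15.9]
ee_rot: [-180.0, 0.0, 96.9]
force: [-0.9, 1.6, 1.6]
gripper_width: 35.8
gripper_force: 0.6
```

```bash
python3 - <<'E'
from h import *
s=env.state();print(tofr(*s["ee_pos"][:2]),s["ee_pos"],s["ee_rot"])
for c in ("side","scene"):
  p,_=env.grab_frame(c);cv2.imwrite(f"pics/{c}4.png",p)
  print([(np.round(r["location"]).tolist(),round(r["score"],2),tofr(*pt(c,*r["location"])[:2])) for r in env.pinpoint(c,"medallion_1")])
E
```

```text
(np.float64(1.7), np.float64(113.6)) [532.72746996 -32.22498294  15.93493347] [-1.79996637e+02  2.36987514e-03  9.68771052e+01]
[([327.0, 288.0], 0.94, (np.float64(-0.8), np.float64(77.5))), ([244.0, 223.0], 0.75, (np.float64(-169.0), np.float64(379.5))), ([240.0, 248.0], 0.69, (np.float64(-175.6), np.float64(257.4))), ([309.0, 320.0], 0.66, (np.float64(-46.9), np.float64(-22.7))), ([364.0, 319.0], 0.61, (np.float64(53.7), np.float64(-28.7))), ([246.0, 266.0], 0.56, (np.float64(-161.2), np.float64(175.2))), ([352.0, 226.0], 0.42, (np.float64(94.6), np.float64(340.4)))]
[([243.0, 261.0], 0.93, (np.float64(85.3), np.float64(327.9))), ([367.0, 343.0], 0.91, (np.float64(-173.4), np.float64(257.0))), ([405.0, 194.0], 0.84, (np.float64(44.5), np.float64(-16.7))), ([311.0, 383.0], 0.78, (np.float64(-177.9), np.float64(367.4))), ([405.0, 317.0], 0.64, (np.float64(-172.2), np.float64(176.5))), ([440.0, 221.0], 0.4, (np.float64(-49.3), np.float64(-21.0)))]
```

Request:
{"fn": "arm_command", "kwargs": {"motion": [{"offset": [-0.016,0,0],"spin": 0},{"offset": [-0.016,0,0],"spin": 0},{"offset": [-0.014,0,0],"spin": 0},{"offset": [-0.012,0,0],"spin": 0},{"offset": [-0.008,0,0],"spin": 0}]}}

```text
time_s: 16.05
ee_pos: [540.7, -97.5, 15.9]
ee_rot: [180.0, 0.0, 96.8]
force: [0.1, 0.2, -0.1]
gripper_width: 36.0
gripper_force: 0.4
```

Request:
{"fn": "arm_command", "kwargs": {"motion": [{"offset": [0,0,0],"spin": 0},{"offset": [0.02,0,0],"spin": 0},{"offset": [0.03,0,0],"spin": 0},{"offset": [0.03,0,-0.04],"spin": 0},{"offset": [0.04,0,-0.05],"spin": 0}]}}

```text
time_s: 16.68
ee_pos: [524.8, 23.9, 104.8]
ee_rot: [-179.8, -0.0, 96.9]
force: [2.0, 0.4, 0.4]
gripper_width: 36.0
gripper_force: 0.0
```

Request:
{"fn": "arm_command", "kwargs": {"motion": [{"offset": [0.04,0,-0.045],"spin": 0},{"offset": [0.04,0,-0.045],"spin": 0},{"offset": [0.04,0,-0.02],"spin": 0},{"offset": [0,0,0],"spin": 0}]}}

```text
time_s: 17.18
ee_pos: [511.6, 144.4, 216.6]
ee_rot: [179.8, -0.1, 97.2]
force: [-0.6, -0.3, -0.6]
gripper_width: 36.2
gripper_force: 0.0
```

```bash
python3 - <<'E'
from h import *
s=env.state();print(tofr(*s["ee_pos"][:2]),s["ee_pos"],s["force"])
P=[]
for c in ("side","scene"):
  p,_=env.grab_frame(c);P.append(p)
  print([(np.round(r["location"]).tolist(),round(r["score"],2),tofr(*pt(c,*r["location"])[:2])) for r in env.pinpoint(c,"medallion_1")])
cv2.imwrite("pics/end.png",np.vstack([cv2.resize(P[0][190:350,220:440],(528,384)),cv2.resize(P[1][140:280,330:510],(528,210))]))
E
```

```text
(np.float64(2.4), np.float64(291.5)) [511.56236298 144.43099539 216.58609617] [-0.64418223 -0.32010312 -0.57512023]
[([333.0, 309.0], 0.84, (np.float64(2.2), np.float64(5.5))), ([243.0, 246.0], 0.79, (np.float64(-170.1), np.float64(263.8))), ([242.0, 224.0], 0.74, (np.float64(-173.9), np.float64(378.3))), ([349.0, 222.0], 0.73, (np.float64(91.1), np.float64(364.1))), ([244.0, 265.0], 0.65, (np.float64(-166.3), np.float64(178.9))), ([310.0, 325.0], 0.62, (np.float64(-44.7), np.float64(-35.9))), ([364.0, 317.0], 0.6, (np.float64(55.0), np.float64(-22.9)))]
[([439.0, 222.0], 0.89, (np.float64(-49.4), np.float64(-17.1))), ([408.0, 207.0], 0.85, (np.float64(12.9), np.float64(2.5))), ([406.0, 191.0], 0.81, (np.float64(50.5), np.float64(-24.9))), ([311.0, 384.0], 0.81, (np.float64(-179.5), np.float64(367.7))), ([242.0, 260.0], 0.8, (np.float64(87.4), np.float64(328.4))), ([404.0, 317.0], 0.77, (np.float64(-171.5), np.float64(177.6))), ([366.0, 345.0], 0.66, (np.float64(-175.6), np.float64(261.0)))]
```

View pics/end.png

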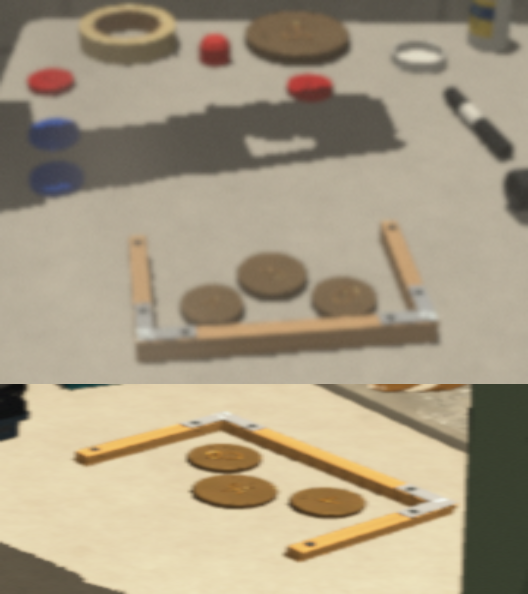

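Both views show all three discs flat and well inside the frame, and everything else in its place.

```bash
python3 -c "
from workcell import env
print(env.job_done())"
```

```text
the job is handed in; nothing more can be done
None
```

I swept all three small bronze medallions into the frame, where the last pictures show them flat and well inside the bar ends with everything else in place. I handed the job in at about 17 s; the hand-in call returned no verdict.

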